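Stand the fallen splash guard up and push it home

TASK

The splash guard in front of the chemicals has been knocked onto its back. Tip it up onto its foot by pushing with the fingertips, then, pushing low down so that it does not tip back, slide it along the bench until its back is flush against the stop rail, with its whole width backed by the rail. Do not pick it up or lift it off the bench, and leave the things around it standing where they are; finish with the guard standing still and the hand clear.

Things in the scene. Friction and masses are not known exactly. Their poses are not given: they have to be found in the camera images.
- splash_guard: L-shaped rigid splash guard, 0.4 kg: steel foot 75 deep x 150 wide x 8 mm, plain grey panel 150 wide x 5 mm, rising at the foot's rear to 80 mm. Origin: middle of the heel edge (panel's back meets foot's underside), on the bench lying or standing. Own z up the panel, y along the heel, -x over the foot. Panel back x = 0, panel front x = -5 mm. Starts on its back, panel flat towards the rail, foot upright.
- foot_edge (a point): Middle of the foot's free front edge, on its upper face (75 mm from the heel, z 8 mm; 75 mm high at the start). The foot's upper face then looks at the rail; pushed over away from the rail near this edge, the guard turns about its heel, and after some 20 degrees drops onto the heavy foot (over 0.3 kg) by itself.
- panel_low (a point): Middle of the panel's front face, 18 mm above the foot's underside, 5 mm from the panel's back. The upright guard slides when pushed here towards the rail (2 to 4 N); pushed higher than about 40 mm, or flat along a whole finger, it tips back.
- stop_rail: Stop rail: aluminium strip fixed to the bench, 240 long (own y) x 20 wide (own x) x 12 mm high. Origin: centre of its underside, z up. The guard's back belongs against its front face, own x = -10 mm. The guard starts on the -x side, heel 135 to 165 mm from the rail's origin, within 20 mm of its middle, turned up to 0.25 rad from parallel.
- beaker: Glass beaker, 51 mm wide, 66 mm high, loose, behind the rail. Origin at the centre of its underside. Not to be moved.
- reagent_bottle: Amber bottle with white cap, 54 mm wide, 106 mm high, loose, behind the rail. Origin at the centre of its underside. Not to be moved.
- vial_1: Small glass vial with black cap, 25 mm wide, 52 mm high, loose, behind the rail. Origin at the centre of its underside. Not to be moved.
- objective_case: Clear round case with a microscope objective, 35 mm wide, 55 mm high, loose, beside the guard. Origin at the centre of its underside. Not to be moved.
- kf_blank: Flat round metal blank flange, 40 mm wide, 7 mm high, loose, beside the guard. Origin at the centre of its underside. Not to be moved.
There are look-alikes about, which are no part of the job. What is shaped like the splash_guard but brown is not meant.

How it is judged:
By the outcome, as a careful person would: the job done as asked, in the order asked, and still so for the second after the job is handed in, with the robot touching nothing.
It also fails if it takes over 61 s, if anything falls off the work surface, if the arm or the gripper's body presses on something with over 40 N, if the wrist force passes 120 N, or if a joint passes its speed limit or range.

ROBOT

A 7-joint arm with a two-finger parallel gripper is mounted at the origin on a cart in front of the work surface, level with it; the furniture and walls round the work are solid. World frame = base frame: x ahead of the robot, y to its left, z up, the work surface at z = 0. Lengths are in m, angles in rad, forces in N, time in s.
With the tool pointing down it reaches from about 0.35 to 0.9 m from the base axis. Payload 19.9 kg.
Tool frame: the origin (TCP) lies midway between the tips of the shut fingers; the grasp point (between the pads) lies 19 mm behind it (r.hold_point_z is the distance from the TCP to the grasp point, in m); z points along the fingers, y is the line along which they close (so a half turn about z gives the same grasp; the last joint's range is limited). The gripper opens to 94 mm and grips with 3 to 60 N. Pads are 16 mm wide; open, the fingers measure 119 mm over their backs; the gripper's body (75 mm by 177 mm) begins 78 mm behind the grasp point.
Start: joints at [-1.196, 0.417, -0.01, 1.614, 0.005, 1.111, -0.053], TCP at [0.253, 0.571, 0.205] pointing down, gripper open.
Joint ranges: [-2.81, 2.81], [-0.39, 2.02], [-1.27, 1.25], [0.06, 2.57], [-1.19, 4.33], [0.19, 2], [-2.82, 2.82]. Speed limits (rad/s): [1.89, 1.89, 2.39, 2.39, 3.01, 3.01, 3.01].

INTERFACE

Orientations are given as a unit quaternion [w, x, y, z].
In Python, from workcell import telemetry, get_image, workorder, spotter, r gives the robot as it stands. The module is installed in compiled form; this text tells all that it offers.
- The arm moves only by the shell command python3 -m jog 'ROWS' [OPENING]. ROWS is JSON, a list of rows, each a list of 2 entries, a list of its own where there are three numbers: the shift along the tool's x, y, z in units of 500 mm (1.0 is 500 mm), then the turn, a rotation vector about the tool's x, y, z in units of 120 degrees (1.0 is 120 degrees). In form: [[[x, y, z], [rx, ry, rz]], ...]. A call has 1 to 10 rows; each row is the pose to reach, as a shift and turn from the pose commanded when the call began, along the tool's axes at that moment; what a row does not reach only later rows make up. A row lasts 1/8 s, in which the tool goes at most 62.5 mm and 10.7 degrees, less where a joint would pass 70% of its speed; a pose out of reach is approached as far as the arm can. A call with a number of a shift or a turn outside -1 to 1 is refused whole. A call with a gripper value outside its range is refused whole. OPENING is the gripper's target within -1 to 1 (fully open at 1, half-way at 0, shut at -1), set as the call begins (- or left out, the last holds). The fingers move at their own pace and stop on an object; the grip force is fixed at half the most. Time passes only in rows, so rows that repeat a pose let the fingers close. It gives the time, the measured TCP pose, the force, the opening and the grip force at its end, in the units of the state.
- telemetry.get_state(): the state, without advancing time (a new reading comes with each control period).
- get_image(name): name is "side" or "top"; returns a dict with "pixels" (420x560x3 uint8, blue, green, red), "fx", "fy", "cx", "cy" (pixels), "k1" (the pictures are not rectified: a ray, as slopes to the right and down, at radius r is drawn at 1 + k1 r^2 times it, then the intrinsics apply), "pose" (4x4, takes a point from camera to world coordinates). Camera axes: x right, y down, z forward; pixel columns grow to the right and rows downward; lengths in m; the calibration is good to about 2 mm. A picture is of the moment at which its call begins. There is no depth.
- workorder.finish_job(): hands the job in; it is judged then, once.
Trained networks look in a picture, given as the dict that the camera call returned (one of the last four; its "shot" number tells which), for a name from the list of things; names that differ only in an ending like _2 or _b are one class to them, and where a whole thing is asked for, a point or a joint stands for the part that bears it (a point fixed in the world has none). Each returns a list of dicts, best first, with "p" (0 to 1); they miss things now and then, are a little off and sometimes report something else, mostly with a low value. They report only what shows in the picture. A call takes as long as a camera call. They do not tell look-alikes from the thing itself.
- spotter.find_in(thing, picture): "box" ([left, top, right, bottom] in pixels, round what is visible of it).
The state is a dict: "clock": time; "joint_pos": joint angles; "dq": joint speeds; "joint_torque": joint torques, N m; "ee_pos": TCP position; "eef_rot": TCP orientation; "wrist_force": force on the tool from outside, world axes, zero at the start; "wrist_torque": the same for the moment, N m; "grip_width": finger opening in m; "finger_force": force on a finger pad.
Only numpy, scipy, OpenCV 4.12 (cv2) and the standard library are available. Lean on these libraries where they do the work, as an engineer would, in place of code of your own. Each camera call takes 0.05 s, during which the arm holds its last target. There are 200 camera calls.

## Working session

There is one attempt and no reset: what is moved stays moved. The work goes in short steps, Python scripts to look and compute and a shell command to move; the robot and the scene stay as the last step left them, time stands still between calls to the robot, and variables do not carry over. Pictures are saved under pics/ and viewed, at most 10 in all, crops included, and the job is handed in when it is done.

```bash
mkdir -p pics
cat > h.py <<'E'
import numpy as np, cv2
from workcell import telemetry, get_image, workorder, spotter, r
def ray(im,u,v):
    x=(u-im["cx"])/im["fx"]; y=(v-im["cy"])/im["fy"]
    a,b=x,y
    for _ in range(20):
        s=1+im["k1"]*(a*a+b*b); a,b=x/s,y/s
    T=np.array(im["pose"]); d=T[:3,:3]@np.array([a,b,1]); return T[:3,3],d
def at_z(im,u,v,z):
    o,d=ray(im,u,v); return o+d*(z-o[2])/d[2]
def tri(i1,p1,i2,p2):
    o1,d1=ray(i1,*p1);o2,d2=ray(i2,*p2)
    A=np.stack([d1,-d2],1); t=np.linalg.lstsq(A,o2-o1,rcond=None)[0]
    a,b=o1+d1*t[0],o2+d2*t[1]; return (a+b)/2,np.linalg.norm(a-b)
def proj(im,p):
    T=np.array(im["pose"]); c=T[:3,:3].T@(np.array(p)-T[:3,3]); a,b=c[:2]/c[2]; s=1+im["k1"]*(a*a+b*b)
    return np.array([im["fx"]*a*s+im["cx"],im["fy"]*b*s+im["cy"]])
E
python3 - <<'E'
from h import *
import pickle
for n in ["top","side"]:
    im=get_image(n); cv2.imwrite(f"pics/{n}0.png",im["pixels"]); pickle.dump(im,open(f"{n}0.pkl","wb"))
    print(n,np.round(im["pose"],3).tolist(),im["fx"],im["k1"])
    for t in ["splash_guard","stop_rail","beaker","reagent_bottle","vial_1","objective_case","kf_blank"]:
        print(t,[(np.round(d["box"]).tolist(),round(d["p"],2)) for d in spotter.find_in(t,im)[:3]])
s=telemetry.get_state(); print(s["ee_pos"],s["eef_rot"],s["wrist_force"],s["clock"])
E
```

```text
top [[0.023, -0.989, 0.145, 0.447], [-1.0, -0.024, -0.004, 0.005], [0.008, -0.145, -0.989, 1.253], [0.0, 0.0, 0.0, 1.0]] 524.4331991418262 -0.18032575941880857
splash_guard [([179.0, 185.0, 220.0, 249.0], 0.95), ([299.0, 214.0, 369.0, 252.0], 0.77), ([224.0, 274.0, 292.0, 337.0], 0.58)]
stop_rail []
beaker [([363.0, 156.0, 390.0, 183.0], 0.67)]
reagent_bottle [([332.0, 139.0, 359.0, 173.0], 0.74)]
vial_1 []
objective_case [([270.0, 217.0, 288.0, 236.0], 0.76)]
kf_blank [([393.0, 244.0, 412.0, 262.0], 0.63)]
side [[0.694, -0.378, 0.612, 0.019], [-0.72, -0.366, 0.59, -0.534], [0.001, -0.85, -0.526, 0.6], [0.0, 0.0, 0.0, 1.0]] 457.48364741730245 -0.08584124751139328
splash_guard [([282.0, 244.0, 361.0, 311.0], 0.9), ([174.0, 230.0, 223.0, 311.0], 0.72), ([192.0, 186.0, 262.0, 234.0], 0.65)]
stop_rail [([318.0, 234.0, 410.0, 298.0], 0.63)]
beaker [([394.0, 234.0, 418.0, 278.0], 0.61), ([317.0, 236.0, 411.0, 302.0], 0.15)]
reagent_bottle [([367.0, 207.0, 392.0, 256.0], 0.88)]
vial_1 [([343.0, 218.0, 352.0, 240.0], 0.81), ([270.0, 229.0, 283.0, 258.0], 0.23)]
objective_case [([395.0, 234.0, 419.0, 279.0], 0.66), ([270.0, 232.0, 284.0, 256.0], 0.53)]
kf_blank [([369.0, 330.0, 396.0, 346.0], 0.53)]
[0.25299094 0.57148379 0.20542775] [ 2.45388486e-06  2.06869626e-01  9.78368518e-01 -3.88105611e-05] [-0.45409726  0.1519186  -0.90857225] 0.8
```

View pics/top0.png

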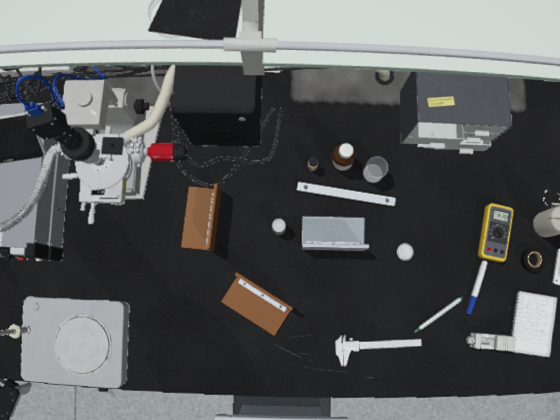

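View pics/side0.png

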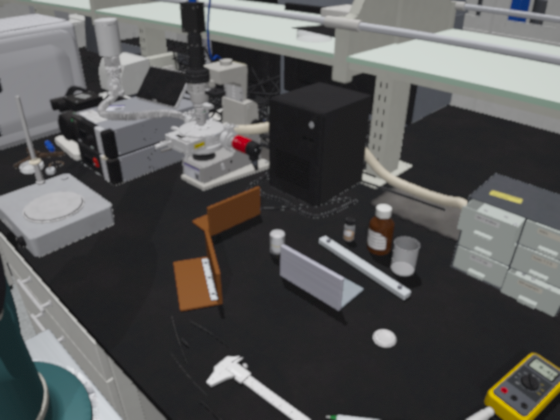

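Top: the grey guard lies at (335,233) with its upright foot at row 246. The brown look-alikes are at (200,217) and (257,303). The rail runs (298,187)–(395,201). Side: grey guard at (320,278), brown at (200,275) and (230,212). I choose the grey one and check it in a close crop.

Run:
```python
import cv2
import numpy as np
a=cv2.imread("pics/top0.png")[175:265,280:420]; b=cv2.imread("pics/side0.png")[225:320,265:420]
a=cv2.resize(a,None,fx=5,fy=5,interpolation=cv2.INTER_CUBIC)[:, :700];b=cv2.resize(b,(0,0),fx=5,fy=5,interpolation=cv2.INTER_CUBIC)
cv2.imwrite("pics/ca.png",a);cv2.imwrite("pics/cb.png",b)
```

```text
(no output)
```

View pics/ca.png

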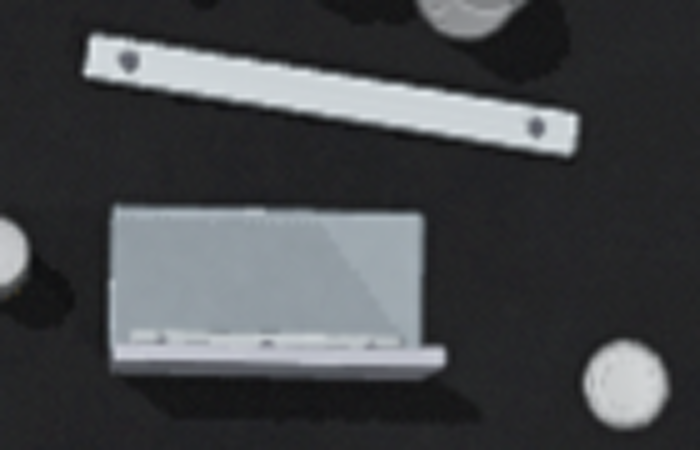

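View pics/cb.png

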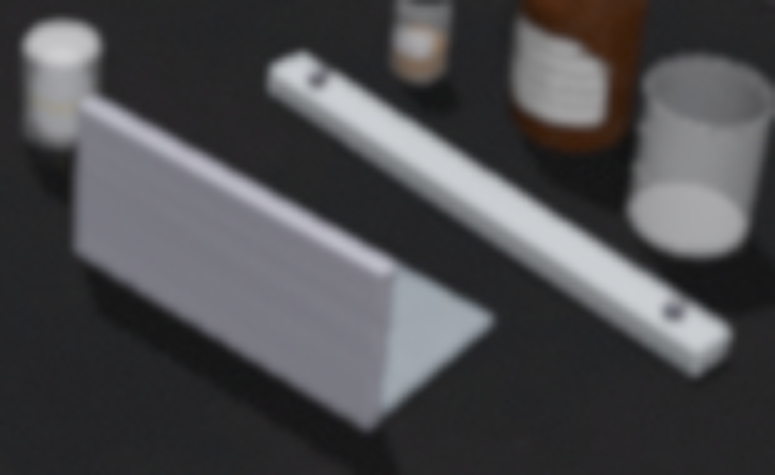

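The crop confirms the plain grey guard on its back. Foot edge (top crop) runs (113,360)–(445,365), heel (112,373)–(420,379). The rail's front edge is (84,76)–(575,157).

Run:
```python
from h import *
import pickle
t=pickle.load(open("top0.pkl","rb"));s=pickle.load(open("side0.pkl","rb"))
T=lambda u,v:((u+.5)/5-.5+280,(v+.5)/5-.5+175)
S=lambda u,v:((u+.5)/5-.5+265,(v+.5)/5-.5+225)
f=lambda p:np.round(p,4).tolist()
for n,a,z in [("heelL",(112,373),0),("heelR",(420,379),0),("panL",(113,206),.005),("panR",(422,213),.005),("footL",(113,346),.075),("footR",(446,348),.075),("railBL",(92,34),.012),("railBR",(580,115),.012),("railFR",(575,157),.012),("railFL",(84,76),.012),("blank",(627,385),.007)]:
    print("top",n,f(at_z(t,*T(*a),z)))
for n,a,z in [("heelL",(75,252),0),("heelR",(370,430),0),("panR",(494,320),.005),("footUL",(83,110),.075),("footUR",(388,278),.075),("railFL",(269,72),.012),("railFR",(698,357),.012)]:
    print("side",n,f(at_z(s,*S(*a),z)))
for n,a,b in [("footUL",(113,360),(83,110)),("footUR",(445,362),(388,278)),("railFL",(84,76),(269,72)),("railFR",(575,157),(698,357)),("panR",(422,213),(494,320))]:
    p,e=tri(t,T(*a),s,S(*b)); print("tri",n,f(p),round(e,4))
for n,a in [("objcase",(270,217,288,236))]:
    print(n,f(at_z(t,279,226,.055)))
```

```text
top heelL [0.5499, -0.0396, 0.0]
top heelR [0.5503, -0.188, 0.0]
top panL [0.6301, -0.0383, 0.005]
top panR [0.6303, -0.1879, 0.005]
top footL [0.556, -0.0372, 0.075]
top footR [0.5584, -0.1883, 0.075]
top railBL [0.7128, -0.0264, 0.012]
top railBR [0.6792, -0.2643, 0.012]
top railFR [0.6585, -0.2617, 0.012]
top railFL [0.692, -0.0229, 0.012]
top blank [0.5488, -0.2877, 0.007]
side heelL [0.551, -0.0391, 0.0]
side heelR [0.5518, -0.1891, 0.0]
side panR [0.63, -0.1901, 0.005]
side footUL [0.5494, -0.044, 0.075]
side footUR [0.5507, -0.1905, 0.075]
side railFL [0.692, -0.0252, 0.012]
side railFR [0.6589, -0.263, 0.012]
tri footUL [0.5516, -0.039, 0.071] 0.0044
tri footUR [0.5526, -0.1887, 0.0727] 0.001
tri railFL [0.6929, -0.0235, 0.0106] 0.0016
tri railFR [0.659, -0.2623, 0.0114] 0.0013
tri panR [0.631, -0.1887, 0.0034] 0.0014
objcase [0.5977, 0.0163, 0.055]
```

Guard: heel at x≈0.5505, y from −0.039 to −0.189, parallel to world y. Rail: front face centre (0.6755, −0.143), yaw −0.138 rad. Plan: with the hand open and vertical, come down on the rail side of the foot and push it toward −x. Then push back toward the rail with the hand tilted, so that both tips touch low.

```bash
python3 -m jog '[[[-0.6,-0.5,0],[0,0,-0.2]],[[-0.6,-0.5,0],[0,0,-0.2]],[[-0.6,-0.5,0],[0,0,-0.2]],[[-0.6,-0.5,0],[0,0,-0.2]],[[-0.6,-0.5,0],[0,0,-0.2]],[[-0.6,-0.5,0],[0,0,-0.2]],[[-0.6,-0.5,0],[0,0,-0.2]],[[-0.6,-0.5,0],[0,0,-0.2]],[[-0.6,-0.5,0],[0,0,-0.2]],[[-0.6,-0.5,0],[0,0,-0.2]]]' 1
```

```text
clock: 2.05
ee_pos: [0.4257, 0.2224, 0.2054]
eef_rot: [-0.0, -0.002, 1.0, 0.0]
wrist_force: [0.5, -0.7, 0.4]
grip_width: 0.0942
finger_force: 0.0
```

```bash
python3 -m jog '[[[-0.33,-0.67,0],[0,0,0]],[[-0.33,-0.67,0],[0,0,0]],[[-0.33,-0.67,0],[0,0,0]],[[-0.33,-0.67,0],[0,0,0]],[[-0.33,-0.67,0],[0,0,0]],[[-0.33,-0.67,0],[0,0,0]],[[-0.33,-0.67,0.1],[0,0,0]],[[-0.33,-0.67,0.16],[0,0,0]],[[-0.33,-0.67,0.16],[0,0,0]],[[-0.33,-0.67,0.16],[0,0,0]]]'
python3 - <<'E'
from h import *
a=get_image("top");b=get_image("side")
A=cv2.resize(a["pixels"][150:280,250:420],None,fx=3,fy=3);B=cv2.resize(b["pixels"][150:330,230:430],None,fx=3,fy=3)
B=cv2.resize(B,(int(B.shape[1]*A.shape[0]/B.shape[0]),A.shape[0]));C=np.hstack([A,B]);print(C.shape);cv2.imwrite("pics/m1.png",C[:,:800] if C.shape[1]<=800 else cv2.resize(C,(800,int(C.shape[0]*800/C.shape[1]))))
E
```

```text
clock: 3.3
ee_pos: [0.5926, -0.1129, 0.1268]
eef_rot: [0.001, -0.001, 1.0, -0.0]
wrist_force: [0.7, -0.2, 1.2]
grip_width: 0.0942
finger_force: 0.0
(390, 943, 3)
```

View pics/m1.png

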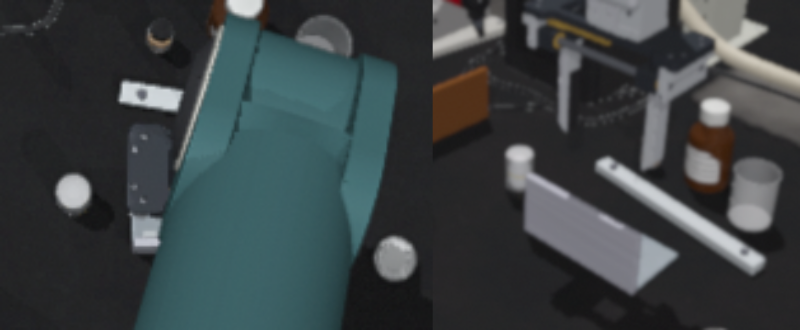

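The fingers hang between the foot and the rail, tips at (567,130) and (653,168) in the side half, clear of everything. Next I descend and push.

```bash
python3 -m jog '[[[0,0,0.06],[0,0,0]],[[0,0,0.12],[0,0,0]],[[0,0,0.128],[0,0,0]],[[0,0,0.128],[0,0,0]],[[0.02,0,0.128],[0,0,0]],[[0.04,0,0.128],[0,0,0]],[[0.05,0,0.128],[0,0,0]],[[0.06,0,0.128],[0,0,0]],[[0.07,0,0.128],[0,0,0]],[[0.08,0,0.128],[0,0,0]]]'
```

```text
clock: 4.65
ee_pos: [0.5515, -0.1133, 0.0614]
eef_rot: [-0.0, -0.001, 1.0, -0.0]
wrist_force: [0.6, 0.1, -0.2]
grip_width: 0.0941
finger_force: 0.1
```

```bash
python3 -m jog '[[[0.02,0,0],[0,0,0]],[[0.04,0,0],[0,0,0]],[[0.06,0,0],[0,0,0]],[[0.08,0,0],[0,0,0]],[[0.08,0,0],[0,0,0]],[[0.08,0,0],[0,0,0]],[[0.08,0,0],[0,0,0]]]'
python3 - <<'E'
from h import *
a=get_image("top");b=get_image("side")
cv2.imwrite("pics/m2.png",np.hstack([cv2.resize(x["pixels"][r0:r0+140,c0:c0+160],(400,350),interpolation=cv2.INTER_CUBIC) for x,r0,c0 in [(a,160,260),(b,200,250)]]))
E
```

```text
clock: 5.52
ee_pos: [0.5121, -0.1134, 0.0615]
eef_rot: [0.0, -0.001, 1.0, -0.0]
wrist_force: [0.2, 0.9, -0.8]
grip_width: 0.0942
finger_force: 0.0
```

View pics/m2.png

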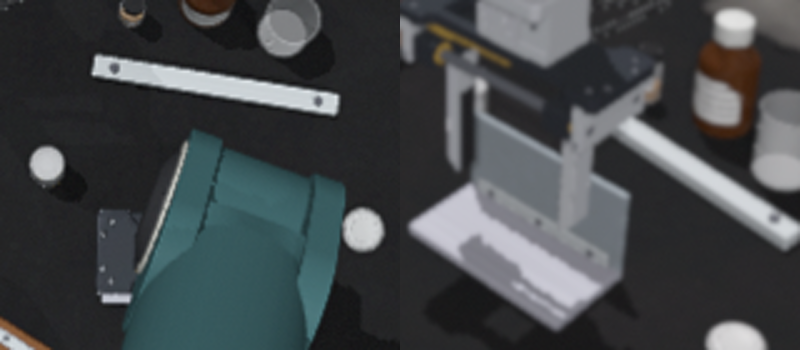

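The guard now stands on its foot, with the fingers between its panel and the foot's front edge. In the right half, the panel's top right corner is at (628,197) and the foot's front corner at (557,328). I locate it and work out the tilt.

Run:
```python
from h import *
import pickle
from scipy.spatial.transform import Rotation as R
s=pickle.load(open("side0.pkl","rb"))
S=lambda u,v:((u-400+.5)/2.5-.5+250,(v+.5)/2.5-.5+200)
for n,a,z in [("panTopR",(629,196),.08),("footFR",(557,322),.008),("footFL",(410,226),.008),("panTopL",(476,113),.08),("heelFrontR",(608,268),.008)]:
    print(n,np.round(at_z(s,*S(*a),z),4))
print((R.from_euler('z',.138)*R.from_euler('y',-24,degrees=True)).as_rotvec(degrees=True)/120)
```

```text
panTopR [ 0.5491 -0.1892  0.08  ]
footFR [ 0.4773 -0.1878  0.008 ]
footFL [ 0.4759 -0.041   0.008 ]
panTopL [ 0.5469 -0.0433  0.08  ]
heelFrontR [ 0.5452 -0.1801  0.008 ]
[ 0.01379987 -0.19968063  0.06492329]
```

```bash
python3 -m jog '[[[0,0,0],[0.007,-0.1,0.032]],[[0,0,0],[0.014,-0.2,0.065]],[[0,0,0],[0.014,-0.2,0.065]],[[0,0,0.04],[0.014,-0.2,0.065]],[[0,0,0.07],[0.014,-0.2,0.065]],[[0,0,0.09],[0.014,-0.2,0.065]],[[0,0,0.09],[0.014,-0.2,0.065]],[[0,0,0.09],[0.014,-0.2,0.065]],[[0,0,0.09],[0.014,-0.2,0.065]]]'
```

```text
clock: 6.75
ee_pos: [0.5125, -0.1297, 0.031]
eef_rot: [0.198, 0.056, 0.979, -0.005]
wrist_force: [-0.3, -0.1, -0.6]
grip_width: 0.0936
finger_force: 0.0
```

Run:
```python
from h import *
s=telemetry.get_state()
for k in ["clock","joint_pos","dq","ee_pos","eef_rot","wrist_force","joint_torque"]: print(k,np.round(s[k],4))
```

```text
clock 6.75
joint_pos [-0.0596  0.3942  0.3248  2.296  -1.1921  0.1891  2.824 ]
dq [ 0.0024  0.0005 -0.0031  0.0008  0.0006 -0.0012 -0.0019]
ee_pos [ 0.5125 -0.1297  0.031 ]
eef_rot [ 0.1978  0.056   0.9786 -0.0047]
wrist_force [-0.2774 -0.0513 -0.5503]
joint_torque [ 2.57900e-01 -5.99579e+01  5.26340e+00 -2.29814e+01 -2.95800e-01
 -4.73200e-01  2.25000e-02]
```

The 24° tilt runs joints into their ends at this short reach. About 10° is enough to keep the finger off the upper panel, so I go back to vertical first.

```bash
cat > rel.py <<'E'
from h import *
from scipy.spatial.transform import Rotation as R
def rel(p,tilt,yaw):
    s=telemetry.get_state(); q=s["eef_rot"]; Rc=R.from_quat([q[1],q[2],q[3],q[0]])
    Rt=R.from_euler('z',yaw)*R.from_euler('y',-tilt,degrees=True)*R.from_quat([0,1,0,0])
    print("shift",np.round(Rc.inv().apply(np.array(p)-s["ee_pos"])/.5,4),"turn",np.round((Rc.inv()*Rt).as_rotvec(degrees=True)/120,4))
    print("j",np.round(s["joint_pos"],3),"p",np.round(s["ee_pos"],4),"f",np.round(s["wrist_force"],2))
E
python3 -c "
from rel import *
rel([.512,-.1134,.0615],0,0)"
```

```text
shift [-0.0192  0.033  -0.0576] turn [-0.0045  0.1903 -0.0539]
j [-0.06   0.394  0.325  2.296 -1.192  0.189  2.824] p [ 0.5125 -0.1297  0.031 ] f [-0.28 -0.05 -0.55]
```

```bash
python3 -m jog '[[[-0.01,0.016,-0.03],[-0.002,0.095,-0.027]],[[-0.02,0.033,-0.058],[-0.004,0.19,-0.054]],[[-0.02,0.033,-0.058],[-0.004,0.19,-0.054]],[[-0.02,0.033,-0.058],[-0.004,0.19,-0.054]],[[-0.02,0.033,-0.058],[-0.004,0.19,-0.054]],[[-0.02,0.033,-0.058],[-0.004,0.19,-0.054]]]'
python3 -c "
from rel import *
rel([.514,-.114,.0605],8,-.0)
rel([.514,-.114,.0605],8,-.138)"
```

```text
clock: 7.5
ee_pos: [0.5112, -0.1139, 0.0613]
eef_rot: [0.0, 0.001, 1.0, 0.0]
wrist_force: [-0.1, -0.5, 0.0]
grip_width: 0.0938
finger_force: 0.0
shift [-0.0055 -0.0001  0.0015] turn [-0.     -0.0664 -0.001 ]
j [-0.445  0.551  0.768  2.    -0.532  0.799  2.202] p [ 0.5112 -0.1139  0.0613] f [-0.1  -0.46  0.01]
shift [-0.0055 -0.0001  0.0015] turn [ 0.0046 -0.0663  0.0648]
j [-0.445  0.551  0.768  2.    -0.532  0.799  2.202] p [ 0.5112 -0.1139  0.0613] f [-0.1  -0.46  0.01]
```

```bash
python3 -m jog '[[[0,0,0],[0.002,-0.035,0.03]],[[0,0,0],[0.005,-0.07,0.065]],[[0,0,0],[0.005,-0.07,0.065]],[[0,0,0],[0.005,-0.07,0.065]]]'
python3 -c "
from rel import *
rel([.512,-.114,.0155],10,-.138)"
```

```text
clock: 8.0
ee_pos: [0.5122, -0.1138, 0.0617]
eef_rot: [0.073, 0.068, 0.995, -0.006]
wrist_force: [0.6, -0.9, 0.8]
grip_width: 0.094
finger_force: 0.0
shift [ 0.0138 -0.0003  0.0913] turn [-0.0004 -0.0135  0.001 ]
j [-0.478  0.479  0.779  2.115 -0.621  0.611  2.155] p [ 0.5122 -0.1138  0.0617] f [ 0.61 -0.87  0.8 ]
```

```bash
python3 -m jog '[[[0.007,0,0.045],[0,-0.007,0]],[[0.012,0,0.08],[0,-0.013,0]],[[0.014,0,0.091],[0,-0.013,0]],[[0.014,0,0.091],[0,-0.013,0]],[[0.014,0,0.091],[0,-0.013,0]]]'
python3 -c "
from rel import *
rel([.530,-.116,.0155],10,-.138)"
```

```text
clock: 8.62
ee_pos: [0.5122, -0.1139, 0.0159]
eef_rot: [0.087, 0.068, 0.994, -0.007]
wrist_force: [-0.2, 0.3, -0.3]
grip_width: 0.0944
finger_force: 0.0
shift [-0.0351  0.0007  0.007 ] turn [-0.0007 -0.0001  0.0007]
j [-0.378  0.536  0.654  2.152 -0.749  0.482  2.27 ] p [ 0.5122 -0.1139  0.0159] f [-0.17  0.29 -0.28]
```

```bash
python3 -m jog '[[[-0.015,0,0.0026],[0,0,0]],[[-0.03,0,0.0052],[0,0,0]],[[-0.04,0,0.007],[0,0,0]],[[-0.052,0,0.009],[0,0,0]],[[-0.064,0,0.0112],[0,0,0]],[[-0.076,0,0.0133],[0,0,0]],[[-0.088,0,0.0154],[0,0,0]],[[-0.1,0,0.0175],[0,0,0]],[[-0.1,0,0.0175],[0,0,0]]]'
python3 - <<'E'
from rel import *
rel([.6689,-.136,.0155],10,-.138)
a=get_image("top");b=get_image("side")
cv2.imwrite("pics/m3.png",np.hstack([cv2.resize(x["pixels"][r0:r0+140,c0:c0+160],(400,350),interpolation=cv2.INTER_CUBIC) for x,r0,c0 in [(a,160,260),(b,200,250)]]))
E
```

```text
clock: 9.75
ee_pos: [0.5626, -0.121, 0.0154]
eef_rot: [0.087, 0.068, 0.994, -0.007]
wrist_force: [0.2, 1.0, -0.0]
grip_width: 0.0938
finger_force: 0.0
shift [-0.2114 -0.0007  0.0372] turn [-0.0008 -0.      0.0006]
j [-0.361  0.609  0.655  2.031 -0.746  0.545  2.239] p [ 0.5626 -0.121   0.0154] f [ 0.19  0.99 -0.  ]
```

View pics/m3.png

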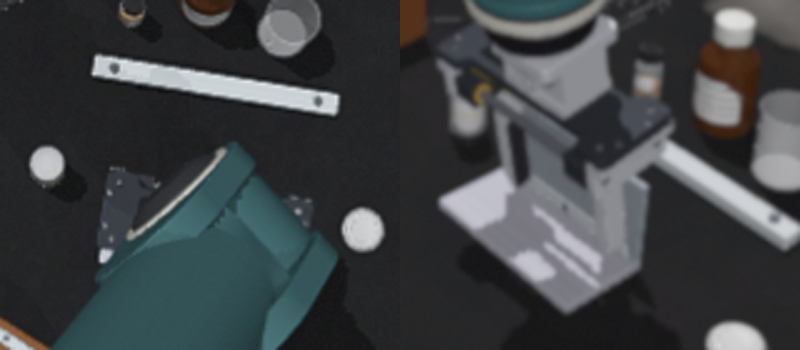

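The guard is standing, has turned parallel to the fingers and is sliding with them. I continue.

```bash
python3 -m jog '[[[-0.02,0,0.0035],[0,0,0]],[[-0.04,0,0.007],[0,0,0]],[[-0.06,0,0.0105],[0,0,0]],[[-0.08,0,0.014],[0,0,0]],[[-0.1,0,0.0175],[0,0,0]],[[-0.12,0,0.021],[0,0,0]],[[-0.14,0,0.0245],[0,0,0]],[[-0.155,0,0.0272],[0,0,0]],[[-0.17,0,0.03],[0,0,0]],[[-0.18,0,0.0317],[0,0,0]]]'
python3 -c "
from rel import *
rel([.6689,-.136,.0155],10,-.138)"
```

```text
clock: 11.1
ee_pos: [0.6529, -0.1334, 0.0153]
eef_rot: [0.087, 0.068, 0.994, -0.007]
wrist_force: [-3.2, -0.2, 0.9]
grip_width: 0.094
finger_force: 1.4
shift [-0.0319 -0.0008  0.0053] turn [-0.0007 -0.0003  0.0005]
j [-0.323  0.739  0.66   1.801 -0.737  0.665  2.173] p [ 0.6529 -0.1334  0.0153] f [-3.21 -0.17  0.94]
```

```bash
python3 -m jog '[[[-0.005,0,0.0009],[0,0,0]],[[-0.01,0,0.0018],[0,0,0]],[[-0.015,0,0.0026],[0,0,0]],[[-0.018,0,0.0032],[0,0,0]],[[-0.021,0,0.0037],[0,0,0]],[[-0.023,0,0.004],[0,0,0]]]'
python3 - <<'E'
from rel import *
rel([.6689,-.136,.0155],10,-.138)
b=get_image("side")
cv2.imwrite("pics/m4.png",cv2.resize(b["pixels"][200:310,290:430],(700,550),interpolation=cv2.INTER_CUBIC))
E
```

```text
clock: 11.85
ee_pos: [0.6641, -0.1349, 0.0154]
eef_rot: [0.086, 0.068, 0.994, -0.007]
wrist_force: [-5.8, 1.2, 2.7]
grip_width: 0.0942
finger_force: 2.9
shift [-0.0098 -0.0009  0.0014] turn [-0.0007 -0.0004  0.0005]
j [-0.317  0.755  0.66   1.771 -0.736  0.68   2.164] p [ 0.6641 -0.1349  0.0154] f [-5.82  1.2   2.73]
```

View pics/m4.png

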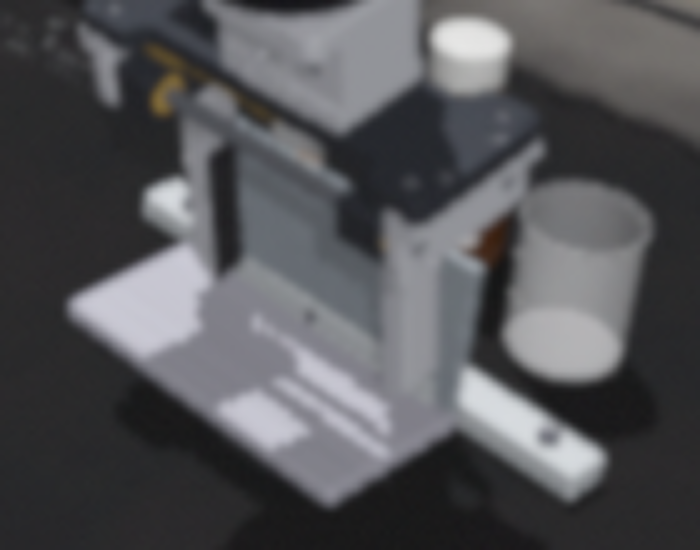

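The guard stands at the rail and the force is rising to 5.8 N, so contact is beginning. I press on in 1 mm steps to seat it squarely.

```bash
python3 -m jog '[[[-0.002,0,0.0003],[0,0,0]],[[-0.004,0,0.0007],[0,0,0]],[[-0.006,0,0.001],[0,0,0]],[[-0.006,0,0.001],[0,0,0]]]'
python3 -c "
from rel import *
rel([.6689,-.136,.0155],10,-.138);print(telemetry.get_state()['wrist_torque'])"
```

```text
clock: 12.4
ee_pos: [0.6647, -0.135, 0.0151]
eef_rot: [0.084, 0.068, 0.994, -0.006]
wrist_force: [-24.9, 5.5, 19.9]
grip_width: 0.0942
finger_force: 12.6
shift [-0.0086 -0.0008  0.0006] turn [-0.0001 -0.0025  0.0002]
j [-0.316  0.758  0.661  1.766 -0.734  0.687  2.161] p [ 0.6647 -0.135   0.0151] f [-24.93   5.46  19.92]
[ 1.17905964  5.07500465 -0.02826531]
```

Seated firmly: 25 N with no turning moment about z, so both ends bear on the rail. Now I back straight off, then lift.

```bash
python3 -m jog '[[[0.006,0,-0.001],[0,0,0]],[[0.014,0,-0.0025],[0,0,0]],[[0.03,0,-0.005],[0,0,0]],[[0.06,0,-0.01],[0,0,0]],[[0.06,0,-0.01],[0,0,0]],[[0.04,0,-0.12],[0,0,0]],[[0.02,0,-0.23],[0,0,0]],[[0.008,0,-0.3],[0,0,0]],[[0.15,0,-0.35],[0,0,0]],[[0.25,0,-0.35],[0,0,0]]]'
python3 -m jog '[[[0.2,0,0],[0,0,0]],[[0.4,0,-0.05],[0,0,0]],[[0.4,0.2,-0.05],[0,0,0]],[[0.4,0.4,-0.05],[0,0,0]],[[0.4,0.5,-0.05],[0,0,0]],[[0.4,0.5,-0.05],[0,0,0]],[[0.4,0.5,-0.05],[0,0,0]],[[0.4,0.5,-0.05],[0,0,0]]]'
python3 - <<'E'
from rel import *
rel([.6689,-.136,.0155],10,-.138)
a=get_image("top");b=get_image("side")
cv2.imwrite("pics/m5.png",np.hstack([cv2.resize(x["pixels"][r0:r0+140,c0:c0+160],(400,350),interpolation=cv2.INTER_CUBIC) for x,r0,c0 in [(a,140,260),(b,200,270)]]))
E
```

```text
clock: 13.65
ee_pos: [0.5148, -0.1145, 0.1669]
eef_rot: [0.088, 0.068, 0.994, -0.007]
wrist_force: [1.2, -0.1, 1.4]
grip_width: 0.0939
finger_force: 0.0
clock: 14.65
ee_pos: [0.3501, 0.1638, 0.1561]
eef_rot: [0.087, 0.066, 0.994, -0.007]
wrist_force: [0.8, -1.0, -0.4]
grip_width: 0.094
finger_force: 0.0
shift [-0.6518 -0.509   0.4015] turn [-0.0004  0.0002  0.0023]
j [-1.161 -0.062  0.527  2.331  0.226  0.751  0.648] p [0.3501 0.1638 0.1561] f [ 0.8 -1.  -0.4]
```

View pics/m5.png

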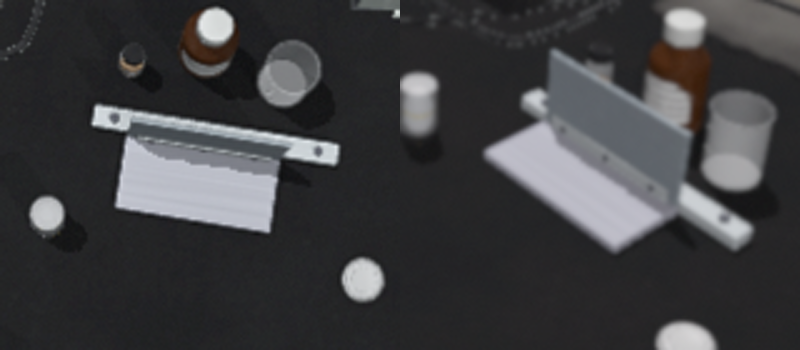

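The guard stands parallel against the rail, its width inside the rail's ends. In the left half the foot's front edge is at (117,208)–(270,232), and the bystanders look unmoved. One numeric check, then I hand in.

Run:
```python
from h import *
a=get_image("top");b=get_image("side")
f=lambda u,v,r,c:((u+.5)/2.5-.5+c,(v+.5)/2.5-.5+r)
n=np.array([.990,-.138]);t=np.array([.138,.990]);P0=np.array([.6755,-.143])
for nm,im,p,z in [("FL",a,f(117,208,140,260),.008),("FR",a,f(270,232,140,260),.008),("sFL",b,f(84,154,200,270),.008),("sFR",b,f(214,244,200,270),.008),("sTopR",b,f(288,158,200,270),.08),("sTopL",b,f(150,50,200,270),.08)]:
    p=at_z(im,*p,z)[:2]-P0; print(nm,np.round([p@n,p@t],4))
for th in ["beaker","reagent_bottle","objective_case","kf_blank","vial_1"]:
    for im in (a,b): print(th,[np.round(d["box"]).tolist() for d in spotter.find_in(th,im)[:1]])
```

```text
FL [-0.0752  0.0845]
FR [-0.0743 -0.0644]
sFL [-0.0764  0.0825]
sFR [-0.0721 -0.0625]
sTopR [-0.0246 -0.0826]
sTopL [-0.0019  0.0871]
beaker [[364.0, 155.0, 390.0, 183.0]]
beaker [[391.0, 237.0, 419.0, 276.0]]
reagent_bottle [[328.0, 142.0, 357.0, 170.0]]
reagent_bottle [[372.0, 333.0, 398.0, 346.0]]
objective_case [[270.0, 216.0, 289.0, 237.0]]
objective_case [[270.0, 229.0, 286.0, 256.0]]
kf_blank [[394.0, 245.0, 415.0, 256.0]]
kf_blank [[374.0, 330.0, 395.0, 346.0]]
vial_1 [[307.0, 156.0, 320.0, 169.0]]
vial_1 []
```

```bash
python3 -c "
from workcell import workorder
print(workorder.finish_job())"
```

```text
the job is handed in; nothing more can be done
None
```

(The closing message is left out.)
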